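# Log the slide, then index the filter selector to its third click and hold

### The job

Log the slide by squeezing the trigger of the code reader fully in against its fixed handle and letting it spring back out. Then grip the filter selector knob on the light source and turn it clockwise, counting the clicks, to its third stop, never passing on to the fourth; finish there still gripping the knob in the jaws, and leave the mouse, oil bottle and slide box where they are.

Things in the scene. Friction and masses are not known exactly. Their poses are not given: they have to be found in the camera images.
- reader_handle (a point): Squeeze point: centre of the reader's handle, 78 mm above the bench. The handle is a fixed level bar, 30 mm wide and high, along this point's x; it ends 57 mm to -x and joins the barrel 62 mm to +x. z is up. The trigger is on its +y side, the bare back at y = -15 mm. Squeeze along y; at this x the trigger's outer face is at y = +40 mm released, +26 mm fully in: 55 mm across, then 41 mm.
- reader: Grey pistol-shaped code reader lying on its side, fixed in a low cradle; yaw within 0.45 rad. Origin on the bench right under the squeeze point, axes as there. The barrel (its top 98 mm up, the cradle's jaw 90 mm) lies along y, 62 to 125 mm to +x, nose to +y; it looks at a fixed upright glass slide, 95 mm high, 92 mm to +x and 122 mm to +y of the origin.
- trigger (a joint): Sprung trigger of the reader: black plate 60 long, 22 high, 8 mm thick, on a vertical hinge near the barrel (45 mm to +x, 22 mm to +y of reader_handle), its free end splayed out from the handle. 0 = released, 0.30 rad = fully in. At the squeeze point it takes about 3 N to start, 6 N fully in. Springs back by itself.
- lightbox: White light-source box, 150 x 130 mm, 70 mm high, fixed on the bench, yaw within 0.45 rad; origin on the bench under the knob's axis, z up. On its top only the selector knob and, flat round it, a bright dial plate with four engraved black ticks, one for each click stop, first to fourth clockwise; at a stop the pointer line on the knob points to its tick.
- selector_grip (a point): On the vertical axis of the selector knob, at the height to grip, 98 mm above the bench. The knob is a black bar, 14 mm thick along this point's x, 52 mm long along y, top 13 mm above this point; below it a round skirt 58 mm across, its top 18.5 mm below this point. The point turns with the knob; +y is the end with the white pointer line. Grip it across the 14 mm.
- selector (a joint): Angle of the selector knob in rad, growing clockwise seen from above. 0 = end stop; it starts parked, free between 0 and 0.28. Click stops (sprung detents) at 0.675, 1.025, 1.375 and 1.725: the third is 1.375. Getting over a click takes up to about 0.1 N m; near a stop the detent draws the knob into it and keeps it there.
- mouse: Black computer mouse, 100 x 60 x 33 mm, loose on the bench on the right; origin at the centre of its underside. Not to be disturbed.
- oil: Small amber bottle with a black cap, 38 mm across, 75 mm high, loose; origin at the centre of its underside. Not to be disturbed.
- slidebox: Flat white and grey slide box, 87 x 172 x 36 mm, loose at the far side; origin at the centre of its underside. Not to be disturbed.

How it is judged:
By the outcome, as a careful person would: the job done as asked, in the order asked, and still so for the second after the job is handed in, while the arm keeps its last pose, push and grip.
It also fails if it takes over 48 s, if anything falls off the work surface, if the arm or the gripper's body presses on something with over 40 N, if the wrist force passes 120 N, or if a joint passes its speed limit or range.

### The arm

A 6-joint arm with a two-finger parallel gripper is mounted at the origin on the work surface. World frame = base frame: x ahead of the robot, y to its left, z up, the work surface at z = 0. Lengths are in mm, angles in degrees, forces in N, time in s.
With the tool pointing down it reaches from about 325 to 775 mm from the base axis. Payload 5.5 kg.
Tool frame: the origin (TCP) lies at the very end of the fingers, on their centre line; the grasp point (between the pads) lies 19 mm behind it; x points along the fingers, y is the direction in which the jaws open and shut, and the axes are right-handed (so a half turn about x gives the same grasp; the last joint's range is limited). The gripper opens to 88 mm and grips with 3 to 60 N. Pads are 20 mm wide; open, the fingers measure 115 mm over their backs; the gripper's body (75 mm by 178 mm) begins 61 mm behind the grasp point.
Start: joints at [60.923, 5.22, 70.514, -0, 104.267, -3.249], TCP at [261.418, 540.071, 222.631] pointing down, gripper open.
Joint ranges: [-164.24, 164.24], [-49.07, 125.15], [9.68, 141.18], [-86.29, 266.29], [3.28, 154.24], [-151.56, 151.56]. Speed limits (degrees/s): [147.25, 147.25, 172.46, 180, 180, 180].

### API

Orientations are given as [roll, pitch, yaw] about the fixed x, y, z axes, in that order (R = Rz(yaw) Ry(pitch) Rx(roll)).
In Python, from workcell import r gives the robot as it stands.
- The arm moves only by the tool servo_tool, never from a script. Its argument "targets" is a list of rows, each a list of 3 entries, a list of its own where there are three numbers: the opening, from -1 (shut) to 1 (fully open), then the shift along the tool's x, y, z in units of 50 mm (1.0 is 50 mm), then the turn, a rotation vector about the tool's x, y, z in units of 6 degrees (1.0 is 6 degrees). In form: [[fingers, [tx, ty, tz], [ax, ay, az]], ...]. A call has 1 to 5 rows; each row is the pose to reach, as a shift and turn from the pose commanded when the call began, along the tool's axes at that moment; what a row does not reach only later rows make up. A row lasts 1/10 s, in which the tool goes at most 50 mm and 8.59 degrees, less where a joint would pass 70% of its speed; a pose out of reach is approached as far as the arm can. A call with a gripper value outside its range is refused whole. The fingers move at their own pace and stop on an object; the grip force is fixed at half the most. Time passes only in rows, so rows that repeat a pose let the fingers close. It gives the time, the measured TCP pose, the force and the opening at its end, in the units of the state.
- r.sense(): the state, without advancing time (a new reading comes with each control period).
- r.get_image(name): name is "side" or "top"; returns a dict with "color" (420x560x3 uint8, red, green, blue), "intrinsics" (3x3 intrinsics, pixels), "eye" and "rotation" of the camera in the world. Camera axes: x right, y up, looking along -z (the intrinsics and any distortion apply to the point x, -y, -z); pixel columns grow to the right and rows downward; lengths in mm; the calibration is good to about 2 mm. A picture is of the moment at which its call begins. There is no depth.
- r.sign_off(): hands the job in, once; it reports no verdict.
The state is a dict: "t": time; "qpos": joint angles; "joint_vel": joint speeds; "joint_efforts": joint torques, N m; "eef_pos": TCP position; "tcp_rot": TCP orientation; "contact_force": force on the tool from outside, world axes, zero at the start; "wrist_torque": the same for the moment, N m; "width": finger opening in mm.
Only numpy, scipy, OpenCV 4.12 (cv2) and the standard library are available. Lean on these libraries where they do the work, as an engineer would, in place of code of your own. Each camera call takes 0.05 s, during which the arm holds its last target.

## Working session

There is one attempt and no reset: what is moved stays moved. The work goes in short steps, Python scripts to look and compute and a tool call to move; the robot and the scene stay as the last step left them, time stands still between calls to the robot, and variables do not carry over. Pictures are saved under pics/ and viewed, and the job is handed in when it is done.

Besides the shell and the picture viewer there is one more tool, called after "Call:" by a JSON object that holds its "fn" and its "kwargs". servo_tool: Moves the arm, as the interface text tells. Its arguments: {"type":"object","properties":{"targets":{"type":"array","items":{"type":"array"}}},"required":["targets"]}

```bash
mkdir -p pics; python3 - <<'E'
from workcell import r
import cv2
print(r.sense())
for n in("side","top"):
    d=r.get_image(n); cv2.imwrite(f"pics/{n}0.png",d["color"][:,:,::-1]); print(n,{k:v for k,v in d.items() if k!="color"})
E
```

```text
{'t': 0.0, 'qpos': array([ 6.09238201e+01,  5.26435692e+00,  7.05784889e+01, -5.92215345e-05,
        1.04267723e+02, -3.24805369e+00]), 'joint_vel': array([-0.07814563, -0.04878429,  0.0711554 ,  0.02891805, -0.04466542,
       -0.08871858]), 'joint_efforts': array([-1.48909544e-04, -4.46468925e+01, -4.06433165e+01,  7.02045718e-02,
        2.96579918e-02, -1.64130774e-04]), 'eef_pos': array([261.26089834, 539.81490487, 221.52725981]), 'tcp_rot': array([ -93.21829763,   89.88943123, -119.04643835]), 'contact_force': array([-0.01290185,  0.62501884,  0.10296819]), 'wrist_torque': array([-0.03123912,  0.02847472,  0.03085966]), 'width': 87.90829673846869}
side {'intrinsics': array([[394.16658382,   0.        , 279.59863685],
       [  0.        , 394.16658382, 209.31042252],
       [  0.        ,   0.        ,   1.        ]]), 'eye': array([604.61537024, 635.03642659, 845.52669366]), 'rotation': array([  40.65868638,    0.85069949, -178.62765567])}
top {'intrinsics': array([[498.18619986,   0.        , 285.43014152],
       [  0.        , 498.18619986, 212.80715881],
       [  0.        ,   0.        ,   1.        ]]), 'eye': array([ 315.04298972,    7.62201765, 1487.80129472]), 'rotation': array([ 12.12685537,   0.35377968, -97.36122466])}
```

View pics/side0.png

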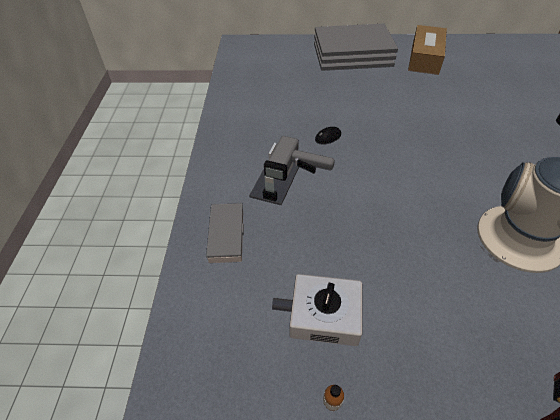

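View pics/top0.png

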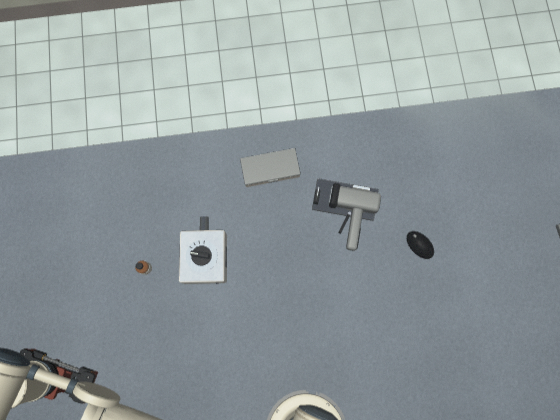

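The side view shows the reader around (300,160) and the light box around (327,305). The top view shows the reader handle around (354,230), its trigger at (343,223), and the knob at (201,255). I'll enlarge both.

```bash
cat > h.py <<'E'
import numpy as np, cv2
from scipy.spatial.transform import Rotation as Ro
def cam(d):
    return d["intrinsics"],np.array(d["eye"]),Ro.from_euler('xyz',d["rotation"],degrees=True).as_matrix()
def ray(d,u,v,z):
    K,e,R=cam(d); c=np.array([(u-K[0,2])/K[0,0],-(v-K[1,2])/K[1,1],-1.]); w=R@c
    return e+w*(z-e[2])/w[2]
def proj(d,P):
    K,e,R=cam(d); c=R.T@(np.array(P,float)-e); x=c[0]/-c[2]; y=-c[1]/-c[2]
    return np.array([K[0,0]*x+K[0,2],K[1,1]*y+K[1,2]])
def crop(d,u0,v0,w,h,s,fn):
    cv2.imwrite(fn,cv2.resize(d["color"][v0:v0+h,u0:u0+w,::-1],None,fx=s,fy=s,interpolation=cv2.INTER_CUBIC))
E
python3 - <<'E'
from workcell import r
from h import *
import pickle
D={n:r.get_image(n) for n in("side","top")}
pickle.dump(D,open("D0.pkl","wb"))
crop(D["top"],300,170,100,90,8,"pics/tr.png")
crop(D["top"],170,220,70,70,8,"pics/tk.png")
crop(D["side"],245,125,110,85,7,"pics/sr.png")
crop(D["side"],280,265,90,85,7,"pics/sk.png")
E
```

```text
(no output)
```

View pics/tr.png

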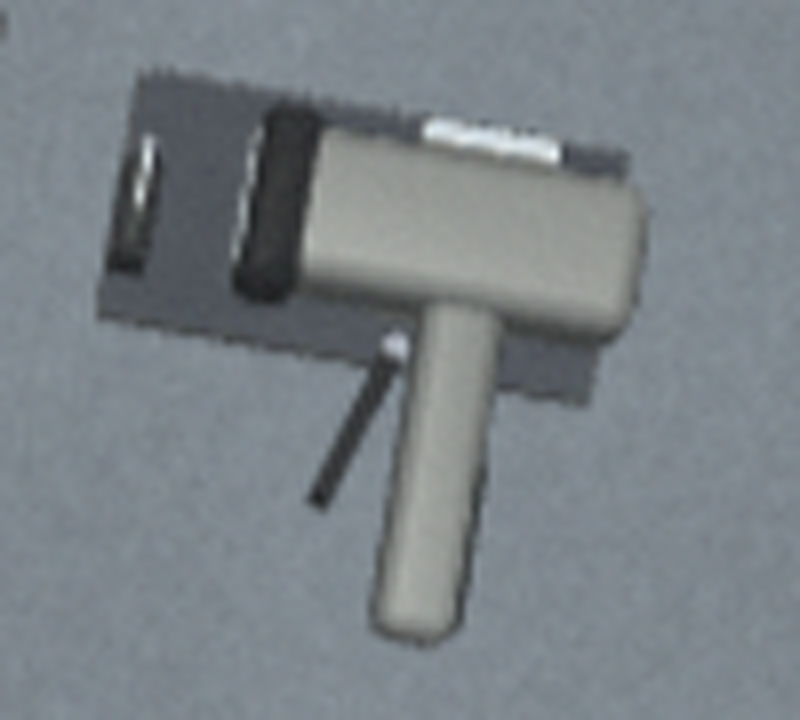

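View pics/tk.png

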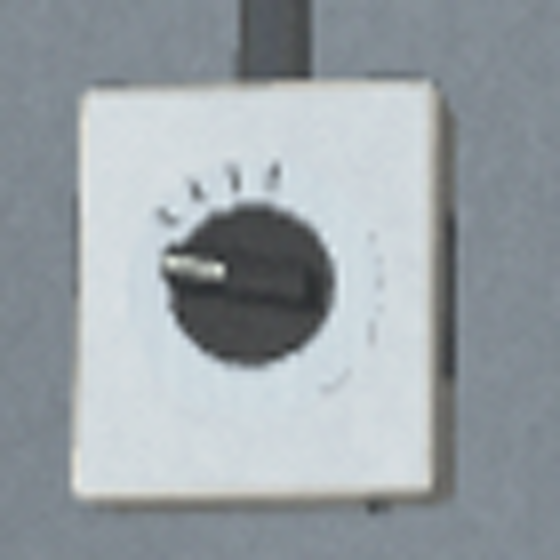

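View pics/sr.png

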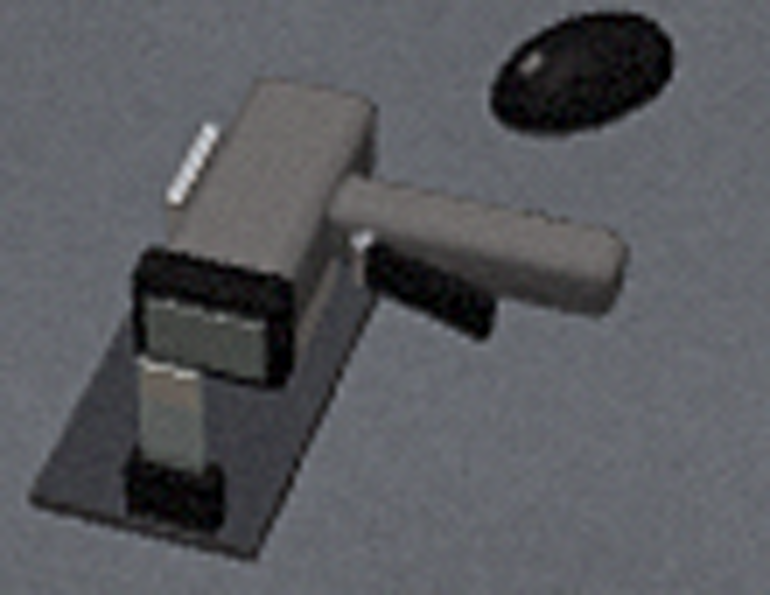

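View pics/sk.png

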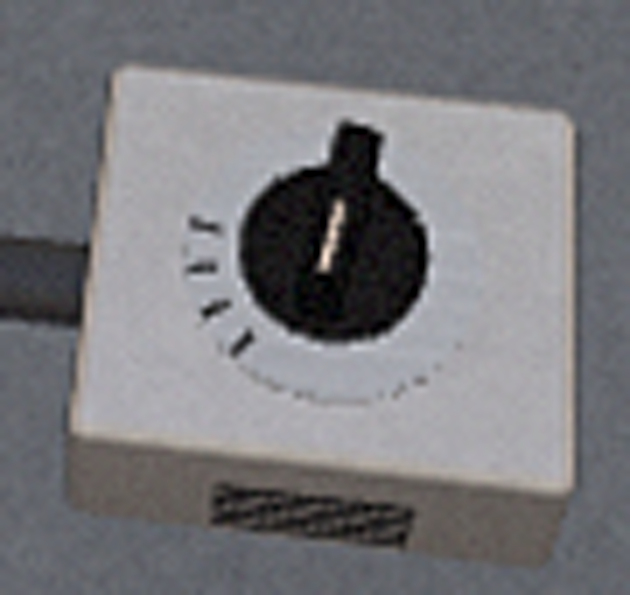

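The top crop shows the handle with its end near (417,640) and its edges running from (422,320)-(380,600) and (498,330)-(458,615). The trigger's free end is at (317,498) and its hinge at (395,350). The knob skirt is centred near (252,285) with the pointer at the left, and the ticks run along the upper left.

```bash
python3 - <<'E'
from h import *
import pickle
D=pickle.load(open("D0.pkl","rb"));T,S=D["top"],D["side"]
def tp(x,y,z,u0=300,v0=170,s=8,d=T): return ray(d,u0+(x+.5)/s-.5,v0+(y+.5)/s-.5,z)
print("handle L",tp(422,320,82),tp(383,600,82)," R",tp(498,330,82),tp(460,600,82)," end",tp(415,645,80))
a=(tp(422,320,82)+tp(498,330,82))/2;b=(tp(383,600,82)+tp(460,600,82))/2
dx=a-b; print("yaw handle",np.degrees(np.arctan2(dx[1],dx[0])))
# barrel edges top z 98: upper edge (330,130)-(630,185), lower (300,275)-(600,335)
for p,q in(((330,130),(630,180)),((310,285),(590,340))):
    P,Q=tp(*p,95),tp(*q,95); e=P-Q; print("barrel",P,Q,np.degrees(np.arctan2(-e[0],e[1])))
print("trig free",tp(317,498,88),"hinge",tp(397,345,89))
# side handle
sp=lambda x,y,z:tp(x,y,z,245,125,7,S)
print("side handle end",sp(622,255,78), "hinge",sp(362,240,89),"trig free",sp(495,300,89))
print("side upper edge",sp(370,180,93),sp(600,230,93))
# box corners top z70
tk=lambda x,y,z:tp(x,y,z,170,220,8,T); sk=lambda x,y,z:tp(x,y,z,280,265,7,S)
C=[tk(85,92,70),tk(435,85,70),tk(432,495,70),tk(75,495,70)]
for c in C: print("c",c)
C2=[sk(115,68,70),sk(573,117,70),sk(572,492,70),sk(75,433,70)]
for c in C2: print("cs",c)
# circle skirt z 79.5
for dd,f,z in ((T,tk,79.5),):
  print("skirt",f(252,205,z),f(252,365,z),f(172,285,z),f(334,285,z))
print("skirt side",sk(240,250,79.5),sk(427,250,79.5),sk(338,342,79.5))
for p in((168,215),(197,188),(236,178),(273,177)): print("tick",tk(*p,70))
for p in((205,226),(200,268),(208,310),(242,345)): print("tick s",sk(*p,70))
print("pointer",tk(170,258,111),tk(222,270,111),"side",sk(340,203,111),sk(325,270,111))
print("bar end side",sk(362,128,111),)
E
```

```text
handle L [ 600.24157947 -215.22803993   82.        ] [ 501.25480543 -185.56844823   82.        ]  R [ 593.04346706 -241.81495      82.        ] [ 497.72433246 -212.69979438   82.        ]  end [ 484.109799   -194.62378079   80.        ]
yaw handle -16.829812238948364
barrel [ 671.40228644 -191.20179423   95.        ] [ 638.95416725 -295.46918089   95.        ] -17.28619610658385
barrel [ 615.49239604 -175.40371378   95.        ] [ 582.61156362 -271.47519129   95.        ] -18.89370809945884
trig free [ 539.71260352 -167.10130651   88.        ] hinge [ 590.90538747 -203.79969631   89.        ]
side handle end [ 482.15559082 -207.63439998   78.        ] hinge [ 588.53185718 -203.72111194   89.        ] trig free [ 535.89567191 -168.84088464   89.        ]
side upper edge [ 585.1891288  -235.93833187   93.        ] [ 492.45308759 -205.99312274   93.        ]
c [604.14786171 285.99976345  70.        ]
c [590.34184466 160.17171702  70.        ]
c [443.98555148 176.29798724  70.        ]
c [460.2423597  301.67885724  70.        ]
cs [590.17907989 163.34715301  70.        ]
cs [444.14234164
[... 326 characters left out ...]
9.5       ] [495.55729879 231.74873099  79.5       ] [524.29846496 262.35235987  79.5       ]
tick [555.58045355 260.17308902  70.        ]
tick [563.99193089 248.9542536   70.        ]
tick [565.79952204 234.69810924  70.        ]
tick [564.44168221 221.45040376  70.        ]
tick s [562.40315691 219.64294827  70.        ]
tick s [564.28671479 233.96940837  70.        ]
tick s [562.18067848 247.92383466  70.        ]
tick s [552.23250812 259.18679156  70.        ]
pointer [533.49830081 253.51239775 111.        ] [526.980794   235.93494176 111.        ] side [524.55039937 233.42645116 111.        ] [530.12221578 255.2185331  111.        ]
bar end side [516.50860941 208.08566028 111.        ]
```

```bash
python3 - <<'E'
from h import *
from workcell import r
s=r.sense(); M=Ro.from_euler('xyz',s["tcp_rot"],degrees=True).as_matrix(); print(M.round(3), np.degrees(np.arctan2(M[1,1],M[0,1])),s['t'])
E
```

```text
[[-0.001  0.436  0.9  ]
 [-0.001  0.9   -0.436]
 [-1.    -0.001 -0.   ]] 64.17448217942881 0.2
```

Call:
{"fn": "servo_tool", "kwargs": {"targets": [[1, [0, -0.68, 0.72], [0, 0, 0]], [1, [0, -1.36, 1.44], [0, 0, 0]], [1, [0, -2.04, 2.16], [0, 0, 0]], [1, [0, -2.72, 2.88], [0, 0, 0]], [1, [0, -3.4, 3.6], [0, 0, 0]]]}}

```text
t: 0.7
eef_pos: [349.5, 306.8, 222.4]
tcp_rot: [18.4, 90.0, -7.4]
contact_force: [1.4, -0.2, 1.3]
width: 87.6
```

Call:
{"fn": "servo_tool", "kwargs": {"targets": [[1, [0, -0.68, 0.72], [0, 0, 0]], [1, [0, -1.36, 1.44], [0, 0, 0]], [1, [0, -2.04, 2.16], [0, 0, 0]], [1, [0, -2.72, 2.88], [0, 0, 0]], [1, [0, -3.4, 3.6], [0, 0, 0]]]}}

```text
t: 1.2
eef_pos: [437.5, 75.2, 222.7]
tcp_rot: [40.7, 90.0, 14.9]
contact_force: [1.2, 0.7, -0.2]
width: 87.6
```

Call:
{"fn": "servo_tool", "kwargs": {"targets": [[1, [0, -0.68, 0.7], [-0.7, 0, 0]], [1, [0, -1.36, 1.4], [-1.48, 0, 0]], [1, [0, -2.04, 2.1], [-1.48, 0, 0]], [1, [0, -2.72, 2.8], [-1.48, 0, 0]], [1, [0, -3.4, 3.5], [-1.48, 0, 0]]]}}

```text
t: 1.7
eef_pos: [521.0, -154.2, 222.5]
tcp_rot: [41.3, 90.0, 24.3]
contact_force: [0.6, 0.8, 0.3]
width: 87.7
```

```bash
cat > d.py <<'E'
from h import *
from workcell import r
def go(P,yaw=None):
    s=r.sense(); M=Ro.from_euler('xyz',s["tcp_rot"],degrees=True).as_matrix()
    a=np.degrees(np.arctan2(M[1,1],M[0,1]))
    print("t",s['t'],"pos",s["eef_pos"].round(1),"yawy",a.round(2),"tilt",M[:,0].round(3),"q6",s["qpos"][5].round(1),"F",s["contact_force"].round(1),"Tq",s["wrist_torque"].round(3),"w",round(s["width"],1))
    print("shift",(M.T@(np.array(P)-s["eef_pos"])/50).round(3), "ax",None if yaw is None else ((a-yaw)/6).round(3))
E
python3 -c "
from d import *
go([540.8,-207.2,59],73)"
```

```text
t 1.7 pos [ 521.  -154.2  222.5] yawy 73.03 tilt [ 0.  0. -1.] q6 -93.1 F [0.6 0.8 0.3] Tq [-0.018 -0.041  0.048] w 87.7
shift [ 3.271 -0.899  0.688] ax 0.006
```

Call:
{"fn": "servo_tool", "kwargs": {"targets": [[1, [0, -0.4, 0.35], [0, 0, 0]], [1, [0, -0.79, 0.69], [0, 0, 0]], [1, [0.6, -0.79, 0.69], [0, 0, 0]], [1, [1.3, -0.79, 0.69], [0, 0, 0]], [1, [2.0, -0.79, 0.69], [0, 0, 0]]]}}

```text
t: 2.2
eef_pos: [542.3, -200.3, 121.4]
tcp_rot: [-2.5, 90.0, -19.5]
contact_force: [-0.4, 0.1, -0.9]
width: 87.8
```

```bash
python3 - <<'E'
from d import *
go([540.8,-207.2,59],73)
D=r.get_image("side"); crop(D,235,105,140,105,5,"pics/sr1.png")
D=r.get_image("top"); crop(D,300,170,100,90,7,"pics/tr1.png")
E
```

```text
t 2.2 pos [ 542.3 -200.3  121.4] yawy 73.02 tilt [ 0. -0. -1.] q6 -96.7 F [-0.4  0.1 -0.9] Tq [-0.014 -0.02   0.024] w 87.8
shift [ 1.248 -0.14   0.011] ax 0.003
```

View pics/sr1.png

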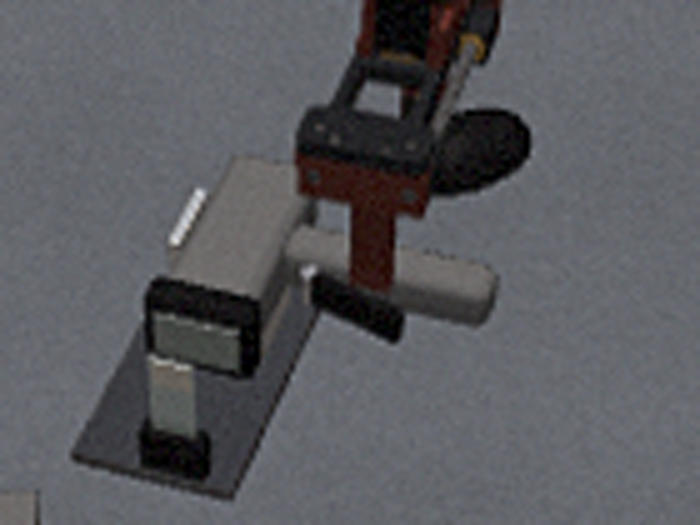

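View pics/tr1.png

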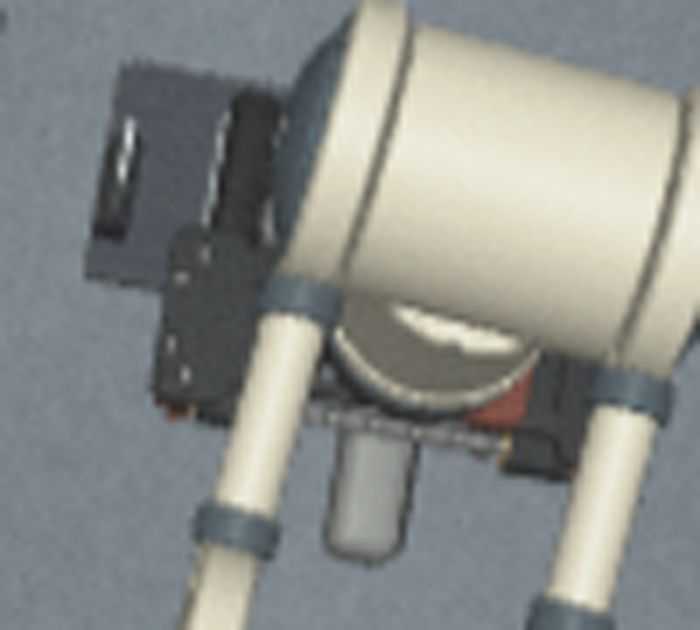

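The side view shows the finger just outside the trigger, with its tip at about (372,288), and the handle lies between the jaws. I'll go down from here.

Call:
{"fn": "servo_tool", "kwargs": {"targets": [[1, [0.5, 0.02, 0.01], [0, 0, 0]], [1, [0.9, 0.02, 0.01], [0, 0, 0]], [1, [1.25, 0.02, 0.01], [0, 0, 0]], [1, [1.25, -0.06, 0.01], [0, 0, 0]], [1, [1.25, -0.14, 0.01], [0, 0, 0]]]}}

```text
t: 2.8
eef_pos: [541.2, -207.2, 61.9]
tcp_rot: [-13.1, 89.9, -30.0]
contact_force: [0.6, -1.0, -0.2]
width: 87.6
```

Call:
{"fn": "servo_tool", "kwargs": {"targets": [[0.3, [0, 0, 0], [0, 0, 0]], [0.2, [0, 0, 0], [0, 0, 0]], [0.1, [0, 0, 0], [0, 0, 0]]]}}

```text
t: 3.1
eef_pos: [541.4, -206.2, 61.5]
tcp_rot: [43.2, 89.9, 26.3]
contact_force: [-0.1, 4.6, 0.4]
width: 67.6
```

```bash
python3 - <<'E'
from d import *
go([540.8,-207.2,59],73)
D=r.get_image("side"); crop(D,235,105,140,105,5,"pics/sr2.png")
E
```

```text
t 3.1 pos [ 541.4 -206.2   61.5] yawy 73.07 tilt [ 0.002  0.001 -1.   ] q6 -97.3 F [-0.1  4.6  0.4] Tq [0.674 0.029 0.004] w 67.6
shift [ 0.049 -0.023 -0.005] ax 0.012
```

View pics/sr2.png

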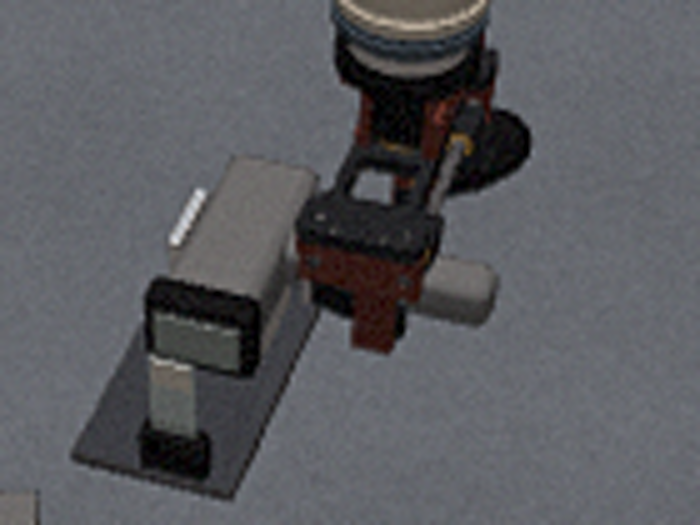

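The finger is on the trigger and the force is about 4.6 N. Now I'll squeeze.

Call:
{"fn": "servo_tool", "kwargs": {"targets": [[-0.1, [0, 0, 0], [0, 0, 0]], [-0.3, [0, 0, 0], [0, 0, 0]], [-0.6, [0, 0, 0], [0, 0, 0]], [-1, [0, 0, 0], [0, 0, 0]], [-1, [0, 0, 0], [0, 0, 0]]]}}

```text
t: 3.65
eef_pos: [540.5, -206.0, 60.1]
tcp_rot: [133.7, 89.9, 116.7]
contact_force: [-0.8, 5.8, 1.8]
width: 40.3
```

Call:
{"fn": "servo_tool", "kwargs": {"targets": [[-1, [0, 0, 0], [0, 0, 0]], [-1, [0, 0, 0], [0, 0, 0]], [-1, [0, 0, 0], [0, 0, 0]]]}}

```text
t: 3.95
eef_pos: [540.5, -206.0, 60.1]
tcp_rot: [134.8, 89.9, 117.9]
contact_force: [-1.3, 5.3, 3.5]
width: 40.7
```

```bash
python3 - <<'E'
from d import *
go([540.8,-207.2,59],73)
D=r.get_image("side"); crop(D,235,105,140,105,5,"pics/sr3.png")
E
```

```text
t 3.95 pos [ 540.5 -206.    60.1] yawy 73.06 tilt [-0.001  0.001 -1.   ] q6 -97.3 F [-1.3  5.3  3.5] Tq [ 0.925  0.182 -0.193] w 40.7
shift [ 0.022 -0.022  0.013] ax 0.011
```

View pics/sr3.png

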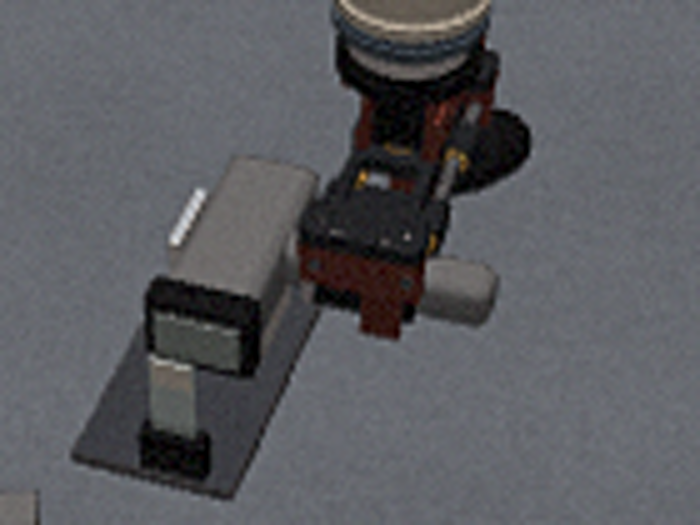

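The width settled at 40.7 mm against the 41 mm expected with the trigger fully in. I'll release.

Call:
{"fn": "servo_tool", "kwargs": {"targets": [[1, [0, 0, 0], [0, 0, 0]], [1, [0, 0.05, 0], [0, 0, 0]], [1, [0, 0.1, 0], [0, 0, 0]], [1, [0, 0.12, 0], [0, 0, 0]], [1, [0, 0.12, 0], [0, 0, 0]]]}}

```text
t: 4.5
eef_pos: [542.0, -201.4, 59.9]
tcp_rot: [-129.2, 89.9, -146.1]
contact_force: [0.4, 1.0, -0.1]
width: 76.6
```

Call:
{"fn": "servo_tool", "kwargs": {"targets": [[1, [-0.3, 0, 0], [0, 0, 0]], [1, [-0.8, 0, 0], [0, 0, 0]], [1, [-1.5, 0, 0], [0, 0, 0]], [1, [-2.3, 0, 0], [0, 0, 0]], [1, [-3.1, 0, 0], [0, 0, 0]]]}}

```text
t: 5.0
eef_pos: [541.9, -201.3, 217.6]
tcp_rot: [-78.6, 90.0, -95.6]
contact_force: [0.7, 0.1, -0.3]
width: 87.8
```

```bash
python3 - <<'E'
from d import *
go([524.7,231.5,222],-17)
D=r.get_image("side"); crop(D,235,105,140,105,5,"pics/sr4.png")
E
```

```text
t 5.0 pos [ 541.9 -201.3  217.6] yawy 73.02 tilt [-0.    -0.001 -1.   ] q6 -96.8 F [ 0.7  0.1 -0.3] Tq [ 0.014 -0.018  0.033] w 87.8
shift [-0.093  8.178 -2.856] ax 15.003
```

View pics/sr4.png

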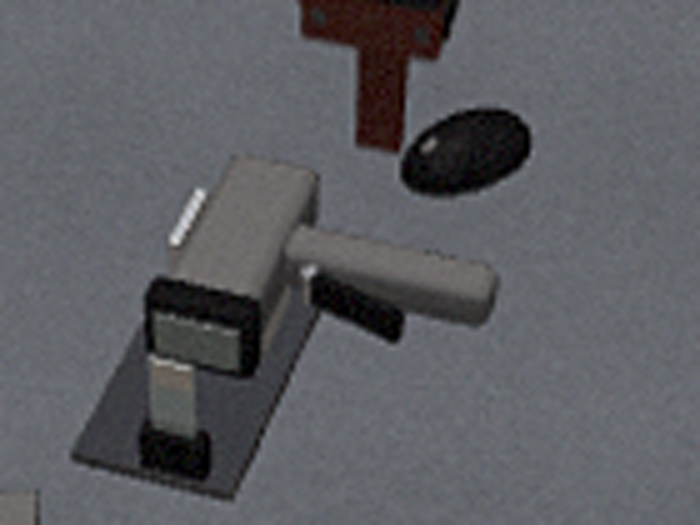

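The trigger is back out: its free end is at about (395,338), as before the squeeze. Now to the knob.

Call:
{"fn": "servo_tool", "kwargs": {"targets": [[1, [0, 0.82, -0.29], [1.3, 0, 0]], [1, [0, 1.64, -0.57], [2.6, 0, 0]], [1, [0, 2.46, -0.86], [3.9, 0, 0]], [1, [0, 3.28, -1.14], [5.2, 0, 0]], [1, [0, 4.1, -1.43], [6.5, 0, 0]]]}}

```text
t: 5.55
eef_pos: [533.4, 17.1, 216.2]
tcp_rot: [26.3, 89.9, -30.0]
contact_force: [1.5, 0.5, 0.5]
width: 87.6
```

```bash
python3 -c "
from d import *
go([524.7,231.5,222],-17)"
```

```text
t 5.55 pos [533.4  17.1 216.2] yawy 33.68 tilt [ 0.001 -0.001 -1.   ] q6 -35.5 F [1.5 0.5 0.5] Tq [-0.039 -0.006 -0.018] w 87.6
shift [-0.119  2.234 -3.665] ax 8.446
```

Call:
{"fn": "servo_tool", "kwargs": {"targets": [[1, [0, 0.45, -0.73], [1.35, 0, 0]], [1, [0, 0.9, -1.47], [2.7, 0, 0]], [1, [0, 1.34, -2.2], [4.05, 0, 0]], [1, [0, 1.79, -2.93], [5.4, 0, 0]], [1, [0, 2.23, -3.66], [6.75, 0, 0]]]}}

```text
t: 6.05
eef_pos: [523.5, 231.3, 216.3]
tcp_rot: [85.2, 89.9, -11.6]
contact_force: [1.0, -0.5, -0.1]
width: 87.7
```

Call:
{"fn": "servo_tool", "kwargs": {"targets": [[1, [0, 0, 0], [1.0, 0, 0]], [1, [0, 0, 0], [1.75, 0, 0]], [1, [0, 0, 0], [1.75, 0, 0]]]}}

```text
t: 6.35
eef_pos: [523.7, 230.1, 215.9]
tcp_rot: [81.2, 90.0, -25.8]
contact_force: [-0.2, 0.0, -0.4]
width: 87.9
```

```bash
python3 - <<'E'
from d import *
go([524.7,231.5,140],-17)
D=r.get_image("side"); crop(D,260,240,120,105,6,"pics/sk4.png")
D=r.get_image("top"); crop(D,160,200,100,90,7,"pics/tk4.png")
E
```

```text
t 6.35 pos [523.7 230.1 215.9] yawy -16.96 tilt [ 0.001 -0.    -1.   ] q6 37.3 F [-0.2  0.  -0.4] Tq [-0.066  0.024  0.008] w 87.9
shift [ 1.518  0.01  -0.033] ax 0.007
```

View pics/sk4.png

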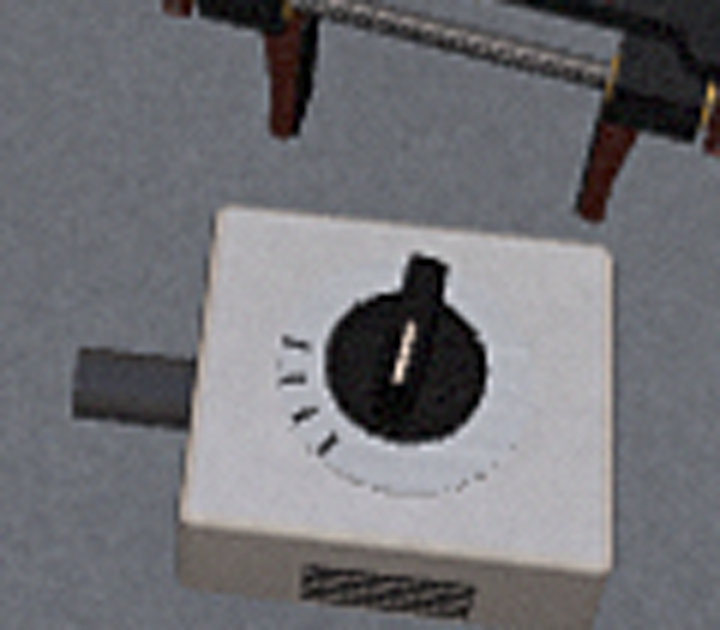

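The side view shows the jaws straddling the bar at a height of about 216 mm, with the knob still parked (pointer at about (405,350)). I'll descend to a TCP height of about 84 mm, clear of the skirt top at 79.5 mm.

Call:
{"fn": "servo_tool", "kwargs": {"targets": [[1, [0.6, 0, -0.03], [0, 0, 0]], [1, [1.3, 0, -0.03], [0, 0, 0]], [1, [1.9, 0, -0.03], [0, 0, 0]], [1, [2.4, 0, -0.03], [0, 0, 0]], [1, [2.6, 0, -0.03], [0, 0, 0]]]}}

```text
t: 6.95
eef_pos: [522.9, 230.3, 82.2]
tcp_rot: [-50.4, 89.7, -157.3]
contact_force: [-0.7, -0.7, 0.1]
width: 87.9
```

Call:
{"fn": "servo_tool", "kwargs": {"targets": [[0.3, [0, 0, 0], [0, 0, 0]], [-0.2, [0, 0, 0], [0, 0, 0]], [-0.4, [0, 0, 0], [0, 0, 0]], [-0.5, [0, 0, 0], [0, 0, 0]], [-0.5, [0, 0, 0], [0, 0, 0]]]}}

```text
t: 7.45
eef_pos: [524.7, 231.6, 86.3]
tcp_rot: [127.1, 89.9, 20.2]
contact_force: [-0.8, 0.6, 0.9]
width: 51.1
```

```bash
python3 - <<'E'
from d import *
go([524.7,231.5,84],-17)
D=r.get_image("side"); crop(D,260,240,120,105,6,"pics/sk5.png")
E
```

```text
t 7.45 pos [524.7 231.6  86.3] yawy -16.94 tilt [ 0.002  0.001 -1.   ] q6 37.4 F [-0.8  0.6  0.9] Tq [-0.095  0.117 -0.046] w 51.1
shift [0.045 0.001 0.002] ax 0.01
```

View pics/sk5.png

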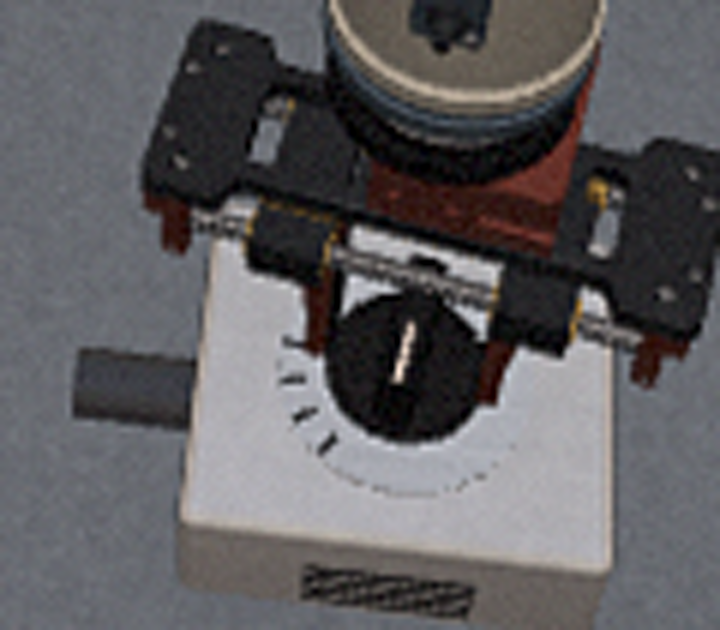

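The bar is centred between the fingers, seen at (320,340) and (490,390). I'll close slowly.

Call:
{"fn": "servo_tool", "kwargs": {"targets": [[-0.5, [0.03, 0, 0], [0, 0, 0]], [-0.5, [0.03, 0, 0], [0, 0, 0]], [-0.6, [0.03, 0, 0], [0, 0, 0]], [-0.8, [0.03, 0, 0], [0, 0, 0]], [-1, [0.03, 0, 0], [0, 0, 0]]]}}

```text
t: 8.0
eef_pos: [524.0, 231.4, 83.6]
tcp_rot: [-70.5, 90.0, -177.4]
contact_force: [-1.3, 0.2, 1.1]
width: 13.7
```

Call:
{"fn": "servo_tool", "kwargs": {"targets": [[-1, [0, 0, 0], [0, 0, 0]], [-1, [0, 0, 0], [0, 0, 0]], [-1, [0, 0, 0], [0, 0, 0]], [-1, [0, 0, 0], [0, 0, 0]]]}}

```text
t: 8.4
eef_pos: [524.0, 231.5, 83.5]
tcp_rot: [-75.3, 90.0, 177.8]
contact_force: [-1.3, -0.4, -0.1]
width: 13.7
```

```bash
python3 - <<'E'
from d import *
go([524.7,231.5,84],-17)
D=r.get_image("side"); crop(D,260,240,120,105,6,"pics/sk6.png")
go([524.7,231.5,84],-17)
E
```

```text
t 8.4 pos [524.  231.5  83.5] yawy -16.94 tilt [-0.  0. -1.] q6 37.4 F [-1.3 -0.4 -0.1] Tq [-0.03   0.366 -0.012] w 13.7
shift [-0.009  0.014 -0.005] ax 0.009
t 8.45 pos [524.  231.4  83.6] yawy -16.95 tilt [-0. -0. -1.] q6 37.4 F [-0.9  0.4  0.8] Tq [0.014 0.357 0.016] w 13.9
shift [-0.009  0.013 -0.005] ax 0.009
```

View pics/sk6.png

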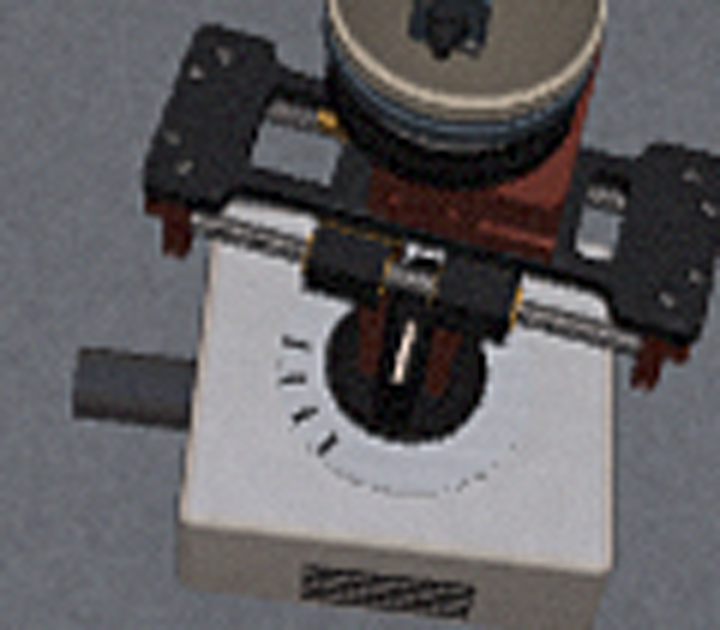

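The knob is gripped: width 13.7 mm, with the pointer at (403,350) between the pads. I'll turn it clockwise in slow steps and watch the moment.

Call:
{"fn": "servo_tool", "kwargs": {"targets": [[-1, [0, 0, 0], [0.6, 0, 0]], [-1, [0, 0, 0], [1.2, 0, 0]], [-1, [0, 0, 0], [1.8, 0, 0]], [-1, [0, 0, 0], [2.4, 0, 0]], [-1, [0, 0, 0], [3.0, 0, 0]]]}}

```text
t: 8.95
eef_pos: [524.0, 231.4, 83.6]
tcp_rot: [-33.6, 90.0, -158.7]
contact_force: [-2.4, -0.1, -0.5]
width: 13.9
```

```bash
python3 -c "
from d import *
go([524.7,231.5,84],-46.1)"
```

```text
t 8.95 pos [524.  231.4  83.6] yawy -35.09 tilt [-0. -0. -1.] q6 55.5 F [-2.4 -0.1 -0.5] Tq [-0.075  0.298  0.06 ] w 13.9
shift [-0.008  0.01  -0.009] ax 1.836
```

Call:
{"fn": "servo_tool", "kwargs": {"targets": [[-1, [0, 0, 0], [0.5, 0, 0]], [-1, [0, 0, 0], [1.0, 0, 0]], [-1, [0, 0, 0], [1.0, 0, 0]]]}}

```text
t: 9.25
eef_pos: [524.1, 231.4, 83.6]
tcp_rot: [-45.9, 90.0, -176.9]
contact_force: [-1.2, -0.5, -0.4]
width: 13.9
```

```bash
python3 -c "
from d import *
go([524.7,231.5,84],-46.1)"
```

```text
t 9.25 pos [524.1 231.4  83.6] yawy -40.98 tilt [-0. -0. -1.] q6 61.4 F [-1.2 -0.5 -0.4] Tq [ 0.011  0.384 -0.096] w 13.9
shift [-0.008  0.008 -0.01 ] ax 0.853
```

Call:
{"fn": "servo_tool", "kwargs": {"targets": [[-1, [0, 0, 0], [0.4, 0, 0]], [-1, [0, 0, 0], [0.8, 0, 0]], [-1, [0, 0, 0], [0.8, 0, 0]]]}}

```text
t: 9.55
eef_pos: [524.1, 231.4, 83.6]
tcp_rot: [-12.9, 90.0, -148.6]
contact_force: [-1.9, 0.7, 0.5]
width: 14.2
```

```bash
python3 -c "
from d import *
go([524.7,231.5,84],-46.1)"
```

```text
t 9.55 pos [524.1 231.4  83.6] yawy -45.69 tilt [-0. -0. -1.] q6 66.1 F [-1.9  0.7  0.5] Tq [-0.033  0.345  0.05 ] w 14.2
shift [-0.009  0.007 -0.01 ] ax 0.069
```

Call:
{"fn": "servo_tool", "kwargs": {"targets": [[-1, [0, 0, 0], [0.4, 0, 0]], [-1, [0, 0, 0], [0.8, 0, 0]], [-1, [0, 0, 0], [0.8, 0, 0]]]}}

```text
t: 9.85
eef_pos: [524.1, 231.4, 83.6]
tcp_rot: [0.5, 90.0, -140.0]
contact_force: [-0.5, -0.1, 0.6]
width: 14.1
```

```bash
python3 -c "
from d import *
go([524.7,231.5,84],-66.1)"
```

```text
t 9.85 pos [524.1 231.4  83.6] yawy -50.47 tilt [-0. -0. -1.] q6 70.9 F [-0.5 -0.1  0.6] Tq [-0.079  0.416 -0.032] w 14.1
shift [-0.009  0.006 -0.011] ax 2.605
```

Call:
{"fn": "servo_tool", "kwargs": {"targets": [[-1, [0, 0, 0], [0.5, 0, 0]], [-1, [0, 0, 0], [1.0, 0, 0]], [-1, [0, 0, 0], [1.5, 0, 0]], [-1, [0, 0, 0], [1.7, 0, 0]], [-1, [0, 0, 0], [1.7, 0, 0]]]}}

```text
t: 10.35
eef_pos: [524.1, 231.4, 83.6]
tcp_rot: [-3.2, 90.0, -153.8]
contact_force: [-1.5, -1.1, 0.4]
width: 14.0
```

```bash
python3 -c "
from d import *
go([524.7,231.5,84],-66.1)"
```

```text
t 10.35 pos [524.1 231.4  83.6] yawy -60.66 tilt [-0. -0. -1.] q6 81.1 F [-1.5 -1.1  0.4] Tq [-0.021  0.434 -0.145] w 14.0
shift [-0.009  0.003 -0.012] ax 0.906
```

Call:
{"fn": "servo_tool", "kwargs": {"targets": [[-1, [0, 0, 0], [0.4, 0, 0]], [-1, [0, 0, 0], [0.8, 0, 0]], [-1, [0, 0, 0], [0.8, 0, 0]]]}}

```text
t: 10.65
eef_pos: [524.1, 231.4, 83.6]
tcp_rot: [23.9, 90.0, -131.5]
contact_force: [-2.7, 0.3, 0.1]
width: 14.1
```

```bash
python3 - <<'E'
from d import *
T=[]
for i in range(6):
    d=r.get_image("side"); T.append(r.sense()["wrist_torque"][2])
print(np.round(T,3),np.mean(T))
go([524.7,231.5,84],-66.1)
crop(d,260,240,120,105,6,"pics/sk7.png")
E
```

```text
[ 0.015 -0.011  0.038  0.038  0.01   0.058] 0.02480993557665155
t 10.95 pos [524.1 231.3  83.6] yawy -65.5 tilt [-0. -0. -1.] q6 85.9 F [-1.2 -1.3  0. ] Tq [-0.166  0.421  0.058] w 14.3
shift [-0.009  0.002 -0.012] ax 0.1
```

View pics/sk7.png

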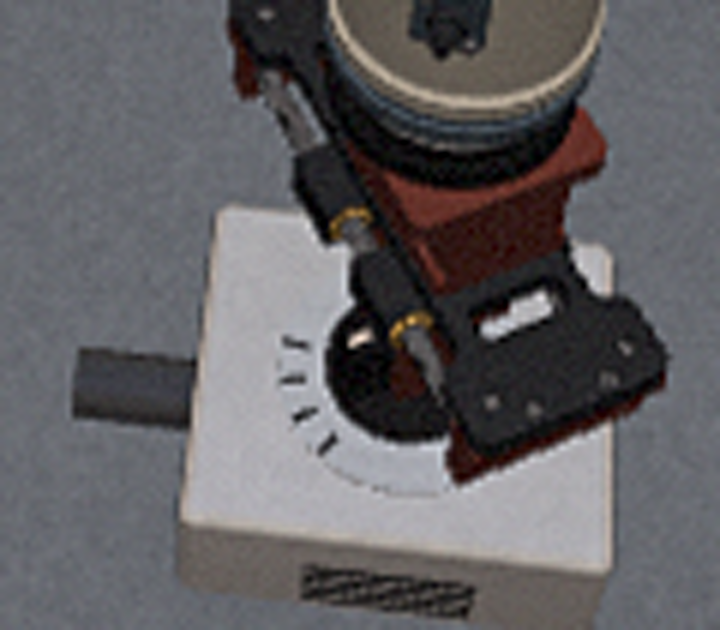

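```bash
python3 - <<'E'
from h import *
import pickle
S=pickle.load(open("D0.pkl","rb"))["side"]
for a in(44.5,24.5,4.5):
  for rr in(10,17,25):
    p=np.array([524.1+rr*np.cos(np.radians(a)),231.4+rr*np.sin(np.radians(a)),111]); u=proj(S,p); print(a,rr,((u-[260,240]+.5)*6).round(0))
E
```

```text
44.5 10 [393. 337.]
44.5 17 [379. 350.]
44.5 25 [363. 364.]
24.5 10 [387. 330.]
24.5 17 [369. 337.]
24.5 25 [348. 345.]
4.5 10 [384. 321.]
4.5 17 [364. 322.]
4.5 25 [341. 323.]
```

The white patch at (360,337) matches a pointer at 24.5°, so the knob is at the second stop. Two clicks are counted, and the detent moment is near zero there. Now one more click, about 20°, without overshooting.

Call:
{"fn": "servo_tool", "kwargs": {"targets": [[-1, [0, 0, 0], [0.5, 0, 0]], [-1, [0, 0, 0], [1.0, 0, 0]], [-1, [0, 0, 0], [1.5, 0, 0]], [-1, [0, 0, 0], [2.0, 0, 0]], [-1, [0, 0, 0], [2.5, 0, 0]]]}}

```text
t: 11.45
eef_pos: [524.1, 231.3, 83.6]
tcp_rot: [53.4, 90.0, -117.2]
contact_force: [-1.8, -0.9, -0.0]
width: 14.0
```

```bash
python3 -c "
from d import *
go([524.7,231.5,84],-86.1)"
```

```text
t 11.45 pos [524.1 231.3  83.6] yawy -80.64 tilt [-0. -0. -1.] q6 101.1 F [-1.8 -0.9 -0. ] Tq [-0.239  0.419  0.037] w 14.0
shift [-0.008 -0.002 -0.012] ax 0.91
```

Call:
{"fn": "servo_tool", "kwargs": {"targets": [[-1, [0, 0, 0], [0.3, 0, 0]], [-1, [0, 0, 0], [0.6, 0, 0]], [-1, [0, 0, 0], [0.85, 0, 0]], [-1, [0, 0, 0], [0.85, 0, 0]]]}}

```text
t: 11.85
eef_pos: [524.1, 231.2, 83.6]
tcp_rot: [62.2, 90.0, -113.4]
contact_force: [-1.5, -1.0, -0.4]
width: 13.7
```

```bash
python3 - <<'E'
from d import *
T=[]
for i in range(10):
    d=r.get_image("side"); T.append(r.sense()["wrist_torque"][2])
print(np.round(T,3),np.mean(T))
go([524.7,231.5,84],-86.1)
crop(d,260,240,120,105,6,"pics/sk8.png")
crop(r.get_image("top"),160,200,100,90,7,"pics/tk8.png")
E
```

```text
[ 0.046  0.02   0.027  0.086 -0.037  0.071  0.047  0.055  0.088  0.14 ] 0.054271952847023006
t 12.35 pos [524.1 231.3  83.6] yawy -85.64 tilt [-0. -0. -1.] q6 106.1 F [-2.1 -1.8 -0.4] Tq [-0.401  0.441  0.14 ] w 14.1
shift [-0.009 -0.003 -0.012] ax 0.076
```

View pics/sk8.png

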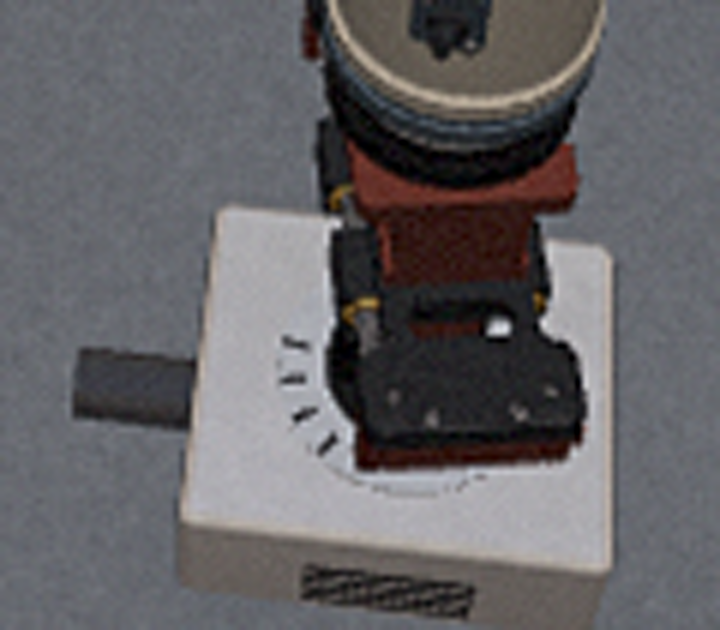

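Seen from above, the gripper's turn is consistent, but the mean moment (+0.054 N m) doesn't clearly show the detent centre. I'll probe a few degrees to each side, well inside the detent.

```bash
cat > tq.py <<'E'
from d import *
T=[];Y=[]
for i in range(12):
    r.get_image("side"); s=r.sense(); T.append(s["wrist_torque"]); M=Ro.from_euler('xyz',s["tcp_rot"],degrees=True).as_matrix(); Y.append(np.degrees(np.arctan2(M[1,1],M[0,1])))
print("t",s['t'],"yaw",np.mean(Y).round(2),"T",np.mean(T,0).round(3),"sd",np.std(T,0).round(3),"w",s["width"])
E
```

Call:
{"fn": "servo_tool", "kwargs": {"targets": [[-1, [0, 0, 0], [0.25, 0, 0]], [-1, [0, 0, 0], [0.5, 0, 0]], [-1, [0, 0, 0], [0.5, 0, 0]]]}}

```text
t: 12.7
eef_pos: [524.1, 231.3, 83.6]
tcp_rot: [60.9, 90.0, -117.8]
contact_force: [-2.8, -2.8, -0.8]
width: 14.0
```

```bash
python3 tq.py
```

```text
t 13.3 yaw -88.65 T [-0.628  0.508  0.013] sd [0.06  0.019 0.023] w 13.989411819565671
```

Call:
{"fn": "servo_tool", "kwargs": {"targets": [[-1, [0, 0, 0], [-0.4, 0, 0]], [-1, [0, 0, 0], [-0.8, 0, 0]], [-1, [0, 0, 0], [-1.0, 0, 0]], [-1, [0, 0, 0], [-1.0, 0, 0]]]}}

```text
t: 13.7
eef_pos: [524.1, 231.3, 83.6]
tcp_rot: [40.0, 90.0, -132.7]
contact_force: [-1.9, -3.6, -1.0]
width: 13.8
```

```bash
python3 tq.py
```

```text
t 14.3 yaw -82.67 T [-0.768  0.53  -0.069] sd [0.048 0.024 0.029] w 13.815222201427122
```

View pics/tk8.png

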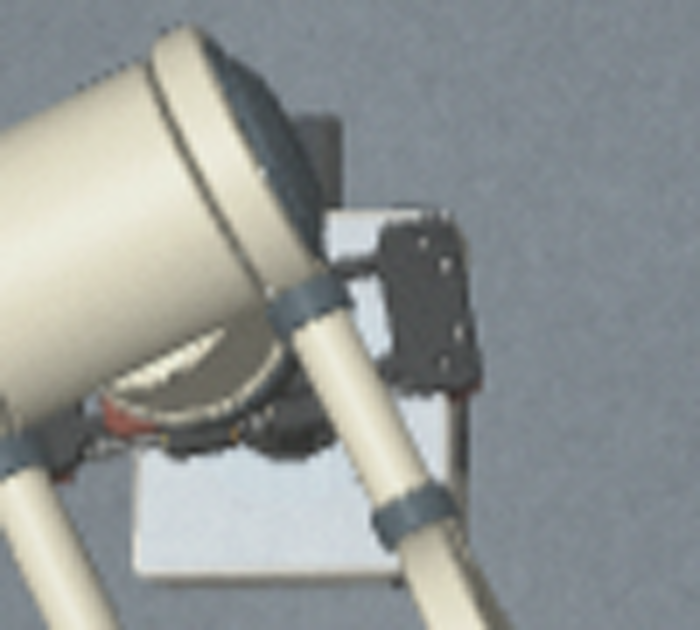

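Opposite signs at -82.7° (-0.069) and on the far side (positive) bracket the stop. The four ticks, and the box yaw combined with the given angles, put it at a jaw angle of -85° to -86°. I'll settle at -85.5°.

Call:
{"fn": "servo_tool", "kwargs": {"targets": [[-1, [0, 0, 0], [0.25, 0, 0]], [-1, [0, 0, 0], [0.47, 0, 0]], [-1, [0, 0, 0], [0.47, 0, 0]], [-1, [0, 0, 0], [0.47, 0, 0]]]}}

```text
t: 14.7
eef_pos: [524.1, 231.3, 83.6]
tcp_rot: [53.5, 90.0, -122.1]
contact_force: [-3.1, -3.7, -0.4]
width: 13.7
```

```bash
python3 tq.py; python3 - <<'E'
from d import *
go([524.1,231.3,83.6],-85.5)
d=r.get_image("side"); cv2.imwrite("pics/s9.png",d["color"][:,:,::-1]); crop(d,310,280,50,50,12,"pics/sk9.png")
E
```

```text
t 15.3 yaw -85.53 T [-0.854  0.541  0.01 ] sd [0.03  0.03  0.032] w 13.61686790368378
t 15.3 pos [524.1 231.3  83.6] yawy -85.53 tilt [-0. -0. -1.] q6 105.9 F [-1.7 -4.7 -0.9] Tq [-0.824  0.52  -0.006] w 13.6
shift [0.    0.001 0.001] ax -0.005
```

View pics/sk9.png

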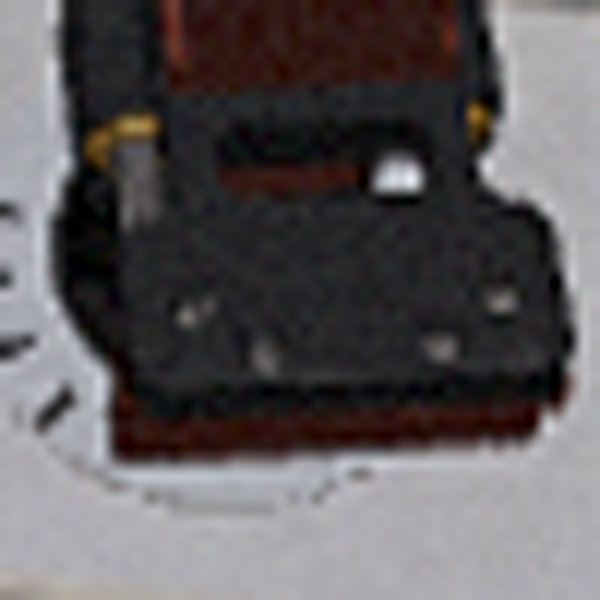

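View pics/s9.png

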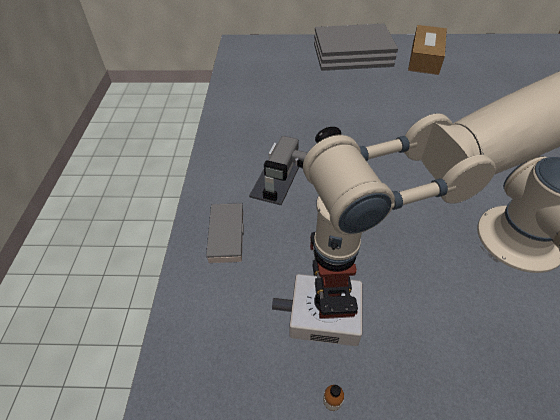

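The moment is about 0 at -85.5°, and the knob is still gripped. The mouse, oil bottle (334,397) and slide box (226,232) are where they started. The gripper hides the pointer. I'll hand in.

```bash
python3 -c "
from workcell import r
print(r.sign_off())"
```

```text
the job is handed in; nothing more can be done
None
```

I squeezed the trigger, let it spring back, then turned the knob clockwise to what I take to be its third stop. I handed in at about 15.4 s, with the jaws still gripping the knob.

- **Trigger:** the jaws closed to 40.7 mm, against 41 mm expected when fully in. After release, the side view showed the trigger back out where it started.
- **Knob:** I stopped at a jaw angle of -85.5°, which puts the pointer at about 4.5° from world x. I turned no further than -88.6°, well short of the fourth stop at about -106°.
- **Third stop:** the ticks put it at 3.9°, and the box yaw with the given stop angles at about 5°. The average moment at the end was about 0.01 N m, with the grip at 13.6 mm.
- **Other objects:** in the last side picture, the oil bottle and slide box looked unmoved. The mouse was partly behind the arm, but what showed of it looked unmoved.

Some checks were weak or disagreed:

- **Moment readings:** they were noisy near the third stop. On the first approach I read +0.054 N m at -85.6°, then only +0.013 N m at -88.6°. I relied mainly on the angles, with the final near-zero moment as support.
- **Pointer:** the gripper hid it at the end, so I couldn't see it on the third tick. At the second stop it was visible and matched.
- **Side force:** it crept up to about 5 N while I held the knob.

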